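Change the scent tube for the next class

ROBOT

A 7-joint arm with a two-finger parallel gripper is mounted at the origin on the work surface. World frame = base frame: x ahead of the robot, y to its left, z up, the work surface at z = 0. Lengths are in m, angles in rad, forces in N, time in s.
With the tool pointing down it reaches from about 0.425 to 0.875 m from the base axis. Payload 9.9 kg.
Tool frame: the origin (TCP) lies where the fingers leave the gripper's body, on its centre line; the fingertips stand 73 mm ahead of it and the grasp point (between the pads) lies 54 mm ahead of it; z points along the fingers, y is the direction in which the jaws open and shut (so a half turn about z gives the same grasp; the last joint's range is limited). The gripper opens to 85 mm and grips with 20 to 120 N. Pads are 22 mm wide; open, the fingers measure 114 mm over their backs; the gripper's body (76 mm by 85 mm) begins 54 mm behind the grasp point. The pads swing forward as they close: fully open they stand 13 mm farther back than shut.
Start: joints at [-0.084, 0.576, 0.025, 1.437, -0.015, 1.129, -0.057], TCP at [0.675, 0, 0.304] pointing down, gripper open.
Joint ranges: [-2.76, 2.76], [-0.34, 2.15], [-1.52, 1.57], [0.19, 2.46], [-1.09, 4.23], [0.17, 1.99], [-2.82, 2.82]. Speed limits (rad/s): [2.22, 2.22, 3.01, 3.01, 3.14, 3.14, 3.14].

INTERFACE

Orientations are given as a unit quaternion [w, x, y, z].
In Python, from rig import readout, cams, ctrl gives the robot as it stands.
- The arm moves only by the shell command python3 -m crank 'ROWS' [FORCE]. ROWS is JSON, one flat list of numbers, 5 for each row, row after row: the shift along the world's x, y, z in mm, then the turn about the world's z in degrees, then the finger opening in mm, from 0 to 85.4. A call has exactly 8 rows; each row is the pose to reach, as a shift and turn from the pose commanded when the call began; what a row does not reach only later rows make up. A row lasts 1/10 s, in which the tool goes at most 50 mm and 8.59 degrees, less where a joint would pass 70% of its speed; a pose out of reach is approached as far as the arm can. A call with a gripper value outside its range is refused whole. The fingers move at their own pace and stop on an object; FORCE is the grip in N (left out, the last holds). Time passes only in rows, so rows that repeat a pose let the fingers close, or fill a call up. It gives the time, the measured TCP pose, the force and the opening at its end, in the units of the state.
- readout.sense(): the state, without advancing time (a new reading comes with each control period).
- cams.grab_frame(name): name is "scene" or "side" or "wrist"; returns a dict with "pixels" (400x640x3 uint8, blue, green, red), "z_map" (400x640 float32, m along the optical axis (not along the pixel's ray), 0 where there is no reading), "fov_y" (degrees; the focal length in pixels is half the picture's height over the tangent of half this angle, whatever the lens; pixels are square), "cx", "cy" (the principal point, pixels), "extrinsics" (4x4, takes a point from camera to world coordinates). Camera axes: x right, y up, looking along -z (the intrinsics and any distortion apply to the point x, -y, -z); pixel columns grow to the right and rows downward; lengths in m; the calibration is good to about 2 mm. The wrist camera is an equidistant fisheye: a pixel r from the principal point sees the ray r / f radians off the axis. A picture is of the moment at which its call begins.
- ctrl.close_job(): hands the job in, once; it reports no verdict.
The state is a dict: "t": time; "q": joint angles; "joint_vel": joint speeds; "joint_efforts": joint torques, N m; "tool_pos": TCP position; "ee_rot": TCP orientation; "wrist_force": force on the tool from outside, world axes, zero at the start; "wrist_torque": the same for the moment, N m; "grip_width": finger opening in m.
Only numpy, scipy, OpenCV 4.12 (cv2) and the standard library are available. Lean on these libraries where they do the work, as an engineer would, in place of code of your own. Each camera call takes 0.05 s, during which the arm holds its last target. There are 200 camera calls.

TASK

The orange-capped scent tube was left open after class: press its hinged cap fully shut. Then flick the blue cap wide open, upright or past it, so that it scents the nook for the next class. Keep the green cap shut, and do not shift the other things on the shelf.

Things in the scene. Friction and masses are not known exactly. Their poses are not given: they have to be found in the camera images.
- cap_orange (a joint): Angle (rad) of the orange hinged cap: 0 = fully shut flat on its tube, 1.57 = standing upright, 2.0 = its stop; starts standing open. A stiff hinge (about 0.05 N m of friction, no spring, no latch): the cap stays wherever it is left.
- tube_orange: White plastic tube with a band in orange, 30 mm in diameter, 98 mm long, upright, clamped immovably in the rack; origin at the centre of its underside. Its rim is 110 mm above the shelf and 60 mm above the rack's top.
- orange_hinge (a point): Hinge pin of the orange cap, at the height of the tube's rim, fixed to the tube, 19 mm from its centre line. Its x axis points level from the tube's centre to the hinge, away from the thumb lip (roughly away from the robot); y runs along the pin and the row of tubes, z up.
- orange_lip (a point): Middle of the outer end of the orange cap's thumb lip; moves with the cap, 50 mm from the hinge. Cap: orange disc 34 mm across, shut it fills 1 to 9 mm above the hinge; lip: tongue 20 mm wide, shut 4 to 9 mm above the hinge, sticking out 14 mm past the disc opposite the hinge, 16 mm of free air between its end and the tube wall. Opens up and over towards +x of orange_hinge.
- cap_blue (a joint): Angle (rad) of the blue hinged cap: 0 = fully shut flat on its tube, 1.57 = standing upright, 2.0 = its stop; starts shut or all but shut. A stiff hinge (about 0.05 N m of friction, no spring, no latch): the cap stays wherever it is left.
- tube_blue: White plastic tube with a band in blue, 30 mm in diameter, 98 mm long, upright, clamped immovably in the rack; origin at the centre of its underside. Its rim is 110 mm above the shelf and 60 mm above the rack's top.
- blue_hinge (a point): Hinge pin of the blue cap, at the height of the tube's rim, fixed to the tube, 19 mm from its centre line. Its x axis points level from the tube's centre to the hinge, away from the thumb lip (roughly away from the robot); y runs along the pin and the row of tubes, z up.
- blue_lip (a point): Middle of the outer end of the blue cap's thumb lip; moves with the cap, 50 mm from the hinge. Cap: blue disc 34 mm across, shut it fills 1 to 9 mm above the hinge; lip: tongue 20 mm wide, shut 4 to 9 mm above the hinge, sticking out 14 mm past the disc opposite the hinge, 16 mm of free air between its end and the tube wall. Opens up and over towards +x of blue_hinge.
- cap_green (a joint): Angle (rad) of the green hinged cap: 0 = fully shut flat on its tube, 1.57 = standing upright, 2.0 = its stop; starts shut. A stiff hinge (about 0.05 N m of friction, no spring, no latch): the cap stays wherever it is left.
- tube_green: White plastic tube with a band in green, 30 mm in diameter, 98 mm long, upright, clamped immovably in the rack; origin at the centre of its underside. Its rim is 110 mm above the shelf and 60 mm above the rack's top.
- green_hinge (a point): Hinge pin of the green cap, at the height of the tube's rim, fixed to the tube, 19 mm from its centre line. Its x axis points level from the tube's centre to the hinge, away from the thumb lip (roughly away from the robot); y runs along the pin and the row of tubes, z up.
- green_lip (a point): Middle of the outer end of the green cap's thumb lip; moves with the cap, 50 mm from the hinge. Cap: green disc 34 mm across, shut it fills 1 to 9 mm above the hinge; lip: tongue 20 mm wide, shut 4 to 9 mm above the hinge, sticking out 14 mm past the disc opposite the hinge, 16 mm of free air between its end and the tube wall. Opens up and over towards +x of green_hinge.
- rack: Dark wood rack screwed to the shelf, 70 x 260 mm and 50 mm high, origin at the centre of its underside, on the shelf's top (90 mm above the work surface). It holds the three tubes in a row along its y axis, 80 mm apart, in any order of colours.
- block_mid (a point): Middle of the light bamboo yoga block, 230 x 150 x 90 mm high, loose at the right end of the shelf (bystander).
- vase_mid (a point): Middle of the black ceramic vase, 92 mm in diameter, 165 mm high, loose, left of the rack (bystander).
- bell_mid (a point): Half-way up the small stainless steel bell, 64 mm in diameter, 65 mm high, loose, on the shelf behind the rack (bystander).
- flask_mid (a point): Half-way up the aluminium flask with black twist cap, 66 mm in diameter, 193 mm high, loose, left of the vase (bystander).

How it is judged:
By the outcome, as a careful person would: the job done as asked, in the order asked, and still so for the second after the job is handed in, with the robot touching nothing.
It also fails if it takes over 54 s, if anything falls off the work surface, if the arm or the gripper's body presses on something with over 40 N, if the wrist force passes 120 N, or if a joint passes its speed limit or range.

## Working session

There is one attempt and no reset: what is moved stays moved. The work goes in short steps, Python scripts to look and compute and a shell command to move; the robot and the scene stay as the last step left them, time stands still between calls to the robot, and variables do not carry over. Pictures are saved under pics/ and viewed, about 8 in all and at most 12, crops included, and the job is handed in when it is done.

```bash
mkdir -p pics
cat > h.py <<'E'
import numpy as np,cv2
from rig import readout,cams,ctrl
def grab(n):
    d=cams.grab_frame(n); np.savez('%s.npz'%n,**d); return d
def load(n): return dict(np.load('%s.npz'%n))
def world(d,u,v,z=None):
    u=np.asarray(u,float);v=np.asarray(v,float)
    if z is None: z=d['z_map'][v.astype(int),u.astype(int)]
    f=200/np.tan(np.radians(float(d['fov_y']))/2)
    x=(u-d['cx'])/f*z;y=-(v-d['cy'])/f*z
    E=d['extrinsics']
    return np.stack([x,y,-z],-1)@E[:3,:3].T+E[:3,3]
E
python3 - <<'E'
from h import *
for n in('scene','side'):
    d=grab(n); cv2.imwrite('pics/%s0.png'%n,d['pixels']); print(n,d['fov_y'],d['cx'],d['cy'],d['extrinsics'].round(3).tolist())
s=readout.sense();print(s)
E
```

```text
scene 49.02092928745147 327.34397187117435 204.84097185509873 [[0.821, -0.388, 0.419, 1.143], [0.572, 0.556, -0.603, -0.656], [0.001, 0.735, 0.678, 0.966], [0.0, 0.0, 0.0, 1.0]]
side 47.174895501387205 315.475670502395 197.17604216691595 [[-0.91, 0.242, -0.337, 0.281], [-0.415, -0.549, 0.726, 0.815], [-0.009, 0.8, 0.599, 0.842], [0.0, 0.0, 0.0, 1.0]]
{'t': 0.1, 'q': array([-0.08382601,  0.57642647,  0.02484203,  1.43782503, -0.01503643,
        1.12895819, -0.0565011 ]), 'joint_vel': array([-6.22617865e-05, -3.17621005e-03, -8.40537007e-05, -3.46575771e-03,
        2.38915969e-04, -2.23501119e-04, -1.46558490e-03]), 'joint_efforts': array([ 7.07550455e-03, -7.67310762e+01,  2.25892425e+00, -2.86606407e+01,
        1.61178235e-02,  8.62831454e-03, -6.06417325e-05]), 'tool_pos': array([6.74712284e-01, 4.32357270e-05, 3.03142795e-01]), 'ee_rot': array([-4.93612744e-04,  7.07090245e-01,  7.07122954e-01, -5.19485133e-04]), 'wrist_force': array([ 0.23482885, -0.23839177,  0.0333943 ]), 'wrist_torque': array([ 0.06801712, -0.07422959,  0.03886205]), 'grip_width': 0.08531250976032434}
```

View pics/scene0.png

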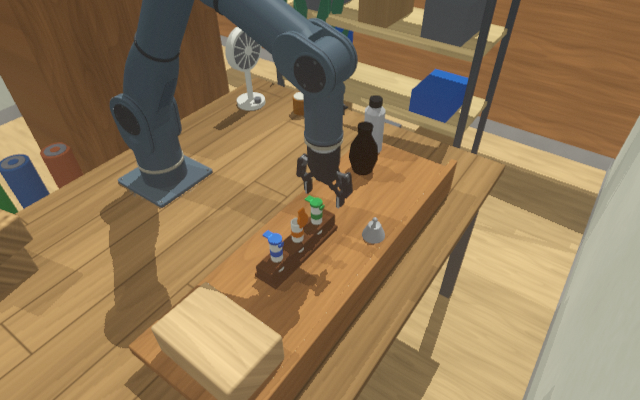

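View pics/side0.png

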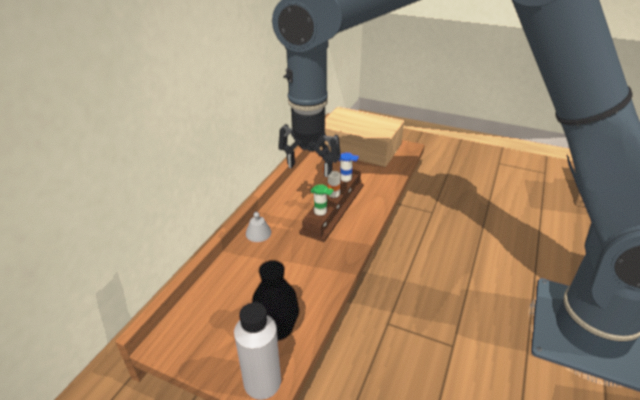

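Scene view: blue (275,245), orange (298,225) and green (316,205) tubes stand in a row, with the orange cap upright. The bell is at (374,230) and the block front right. Next I enlarge the view and measure.

Run:
```python
from h import *
a=load('scene');b=load('side')
A=cv2.resize(a['pixels'][180:300,230:350],(600,600),interpolation=cv2.INTER_CUBIC)
cv2.imwrite('pics/s1.png',A)
for n,d in(('scene',a),('side',b)):
    hsv=cv2.cvtColor(d['pixels'],cv2.COLOR_BGR2HSV)
    V,U=np.mgrid[0:400,0:640];P=world(d,U,V)
    for c,lo,hi in(('blue',105,125),('green',50,75),('orange',5,14)):
        m=(hsv[...,0]>=lo)&(hsv[...,0]<=hi)&(hsv[...,1]>170)&(hsv[...,2]>70)&(d['z_map']>0)
        m&=(P[...,2]>.185)&(P[...,2]<.26)&(abs(P[...,1])<.4)&(P[...,0]>.4)&(P[...,0]<.9)
        p=P[m]
        if len(p)>5:
            print(n,c,len(p),'med',np.median(p,0).round(4),'min',np.percentile(p,3,0).round(4),'max',np.percentile(p,97,0).round(4))
            t=p[(p[:,2]>.2)]
            r=cv2.minAreaRect((t[:,:2]*1000).astype(np.float32)) if len(t)>5 else None; print('  ',len(t),r)
    # rack top
    m=(abs(P[...,2]-.14)<.004)&(hsv[...,2]<110)&(abs(P[...,1])<.3)&(P[...,0]>.4)&(P[...,0]<.9)
    p=P[m]; print(n,'rack',len(p),cv2.minAreaRect((p[:,:2]*1000).astype(np.float32)))
    # bell
```

```text
scene orange 133 med [ 0.6625 -0.0712  0.2246] min [ 0.6561 -0.0841  0.2005] max [ 0.6669 -0.0575  0.2495]
   130 ((661.35498046875, -69.86859130859375), (29.954477310180664, 13.360669136047363), 79.20929718017578)
scene rack 750 ((629.7486572265625, 49.69303894042969), (78.43783569335938, 500.5931091308594), 5.766747951507568)
side blue 70 med [ 0.634  -0.1446  0.2105] min [ 0.6119 -0.1576  0.2076] max [ 0.6488 -0.1315  0.213 ]
   70 ((630.21728515625, -141.2983856201172), (30.020435333251953, 42.37297821044922), 70.08972930908203)
side rack 468 ((635.46484375, -64.60238647460938), (262.25738525390625, 46.0879020690918), 87.20828247070312)
```

View pics/s1.png

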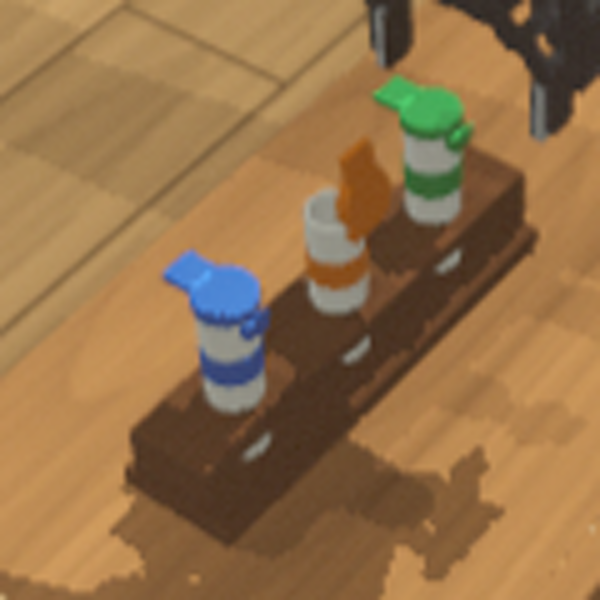

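Crop: shut blue and green caps with lips toward the robot (upper left), orange cap standing upright at crop (365,190).

Run:
```python
from h import *
for n in('scene','side'):
    d=load(n)
    hsv=cv2.cvtColor(d['pixels'],cv2.COLOR_BGR2HSV)
    V,U=np.mgrid[0:400,0:640];P=world(d,U,V)
    for c,lo,hi in(('blue',100,125),('green',50,85)):
        m=(hsv[...,0]>=lo)&(hsv[...,0]<=hi)&(hsv[...,1]>110)&(d['z_map']>0)
        m&=(P[...,2]>.195)&(P[...,2]<.23)&(abs(P[...,1])<.4)&(P[...,0]>.4)&(P[...,0]<.9)
        p=P[m]; top=p[p[:,2]>.204]
        if len(top)<6: print(n,c,len(p));continue
        i=top[:,0].argsort(); 
        print(n,c,len(top),'z',np.median(top[:,2]).round(4), 'slope dz/dx',np.polyfit(top[:,0],top[:,2],1).round(3))
        for lo_ in np.arange(.58,.68,.006):
            q=top[(top[:,0]>=lo_)&(top[:,0]<lo_+.006)]
            if len(q): print('   x%.3f y %.4f..%.4f z %.4f'%(lo_,q[:,1].min(),q[:,1].max(),q[:,2].mean()))
    m=(P[...,2]>.1)&(P[...,2]<.145)&(hsv[...,2]<95)&(P[...,1]<.1)&(P[...,1]>-.25)&(P[...,0]>.55)&(P[...,0]<.72)&(abs(P[...,2]-.14)<.003)
    p=P[m];print(n,'rack',len(p),cv2.minAreaRect((p[:,:2]*1000).astype(np.float32)))
    for nm,x0,x1,y0,y1 in(('bellish',.7,.85,-.15,.15),('vase',.5,.8,.15,.5),('block',.5,.85,-.6,-.22)):
        m=(P[...,0]>x0)&(P[...,0]<x1)&(P[...,1]>y0)&(P[...,1]<y1)&(P[...,2]>.1)&(P[...,2]<.3)
        p=P[m];
        if len(p): print(nm,len(p),p.min(0).round(3),p.max(0).round(3))
```

```text
scene blue 166 z 0.2097 slope dz/dx [-0.06   0.248]
   x0.604 y -0.1557..-0.1413 z 0.2098
   x0.610 y -0.1563..-0.1411 z 0.2110
   x0.616 y -0.1578..-0.1398 z 0.2099
   x0.622 y -0.1579..-0.1390 z 0.2107
   x0.628 y -0.1625..-0.1369 z 0.2099
   x0.634 y -0.1642..-0.1334 z 0.2091
   x0.640 y -0.1651..-0.1360 z 0.2093
   x0.646 y -0.1628..-0.1370 z 0.2090
   x0.652 y -0.1575..-0.1415 z 0.2075
   x0.658 y -0.1529..-0.1529 z 0.2048
scene green 124 z 0.2084 slope dz/dx [-0.012  0.216]
   x0.610 y 0.0051..0.0235 z 0.2073
   x0.616 y 0.0029..0.0218 z 0.2091
   x0.622 y 0.0022..0.0199 z 0.2084
   x0.628 y -0.0008..0.0215 z 0.2085
   x0.634 y -0.0043..0.0255 z 0.2083
   x0.640 y -0.0059..0.0233 z 0.2084
   x0.646 y -0.0044..0.0253 z 0.2087
   x0.652 y -0.0015..0.0211 z 0.2075
   x0.658 y 0.0112..0.0122 z 0.2058
scene rack 569 ((642.6368408203125, -68.47239685058594), (262.99273681640625, 49.41408920288086), 88.5323257446289)
bellish 1612 [ 0.707 -0.15   0.1  ] [0.844 0.15  0.3  ]
vase 1811 [0.533 0.281 0.1  ] [0.641 0.467 0.286]
block 10760 [ 0.569 -0.473  0.1  ] [ 0.844 -0.22   0.185]
side b
[... 302 characters left out ...]
z 0.2098
   x0.646 y -0.1612..-0.1353 z 0.2088
side green 131 z 0.2089 slope dz/dx [-0.012  0.217]
   x0.610 y 0.0076..0.0226 z 0.2097
   x0.616 y 0.0011..0.0233 z 0.2087
   x0.622 y 0.0067..0.0227 z 0.2091
   x0.628 y 0.0009..0.0273 z 0.2087
   x0.634 y -0.0031..0.0290 z 0.2086
   x0.640 y -0.0035..0.0276 z 0.2089
   x0.646 y -0.0009..0.0270 z 0.2087
   x0.652 y -0.0002..0.0252 z 0.2089
   x0.658 y 0.0157..0.0157 z 0.2040
side rack 197 ((628.9453125, -66.43669128417969), (258.38360595703125, 30.943592071533203), 88.10702514648438)
bellish 1611 [ 0.712 -0.149  0.1  ] [0.843 0.15  0.3  ]
vase 5552 [0.529 0.297 0.1  ] [0.636 0.478 0.287]
block 3199 [ 0.566 -0.49   0.1  ] [ 0.843 -0.22   0.185]
```

```bash
python3 -m crank '[0,0,20,8,0, 5,0,40,16,0, 15,-20,40,24,0, 25,-40,40,32,0, 30,-68,40,40,0, 30,-68,40,48,0, 30,-68,40,56,0, 30,-68,40,64,0]' 40; python3 -m crank '[0,0,0,8,0, 0,0,0,16,0, 0,0,0,26,0, 0,0,0,26,0, 0,0,-20,26,0, 0,0,-40,26,0, 0,0,-50,26,0, 0,0,-50,26,0]'
python3 - <<'E'
from h import *
d=grab('side');a=d['pixels'][90:260,240:440]
e=grab('scene');b=e['pixels'][150:320,230:430]
cv2.imwrite('pics/c1.png',cv2.resize(np.vstack([a,b])[:,:],None,fx=1.75,fy=1.75,interpolation=cv2.INTER_CUBIC) if 0 else cv2.resize(np.hstack([a,b]),(800,340),interpolation=cv2.INTER_CUBIC))
s=readout.sense();print(s['tool_pos'],s['ee_rot'],s['wrist_force'],s['q'][6])
E
```

```text
t: 0.9
tool_pos: [0.7048, -0.0684, 0.3432]
ee_rot: [-0.001, 0.222, 0.975, -0.0]
wrist_force: [-0.2, -0.4, 0.1]
grip_width: 0.0002
t: 1.7
tool_pos: [0.7044, -0.068, 0.2922]
ee_rot: [-0.002, 0.001, 1.0, 0.0]
wrist_force: [0.3, -0.7, 0.2]
grip_width: -0.0
[ 0.70522571 -0.06788144  0.29436801] [1.45941295e-04 4.98600541e-04 9.99999865e-01 2.16612248e-05] [-0.63262819 -0.12855725  0.66256416] 1.4149731088355064
```

View pics/c1.png

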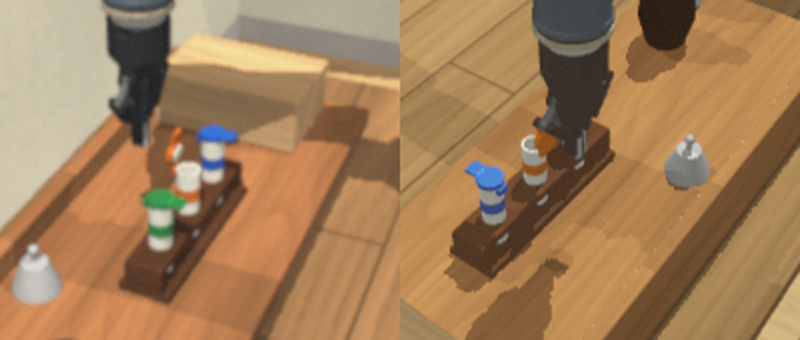

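Fist is behind the upright orange cap at side-crop (142,135), with a gap to the cap at (172,145). Next: push forward and over.

```bash
python3 -m crank '[-12,0,10,0,0, -26,0,10,0,0, -36,0,11,0,0, -46,0,10,0,0, -54,0,8,0,0, -62,0,3,0,0, -68,0,-3,0,0, -72,0,-8,0,0]'; python3 -m crank '[0,0,0,0,0, 0,0,-1,0,0, 0,0,-2,0,0, 0,0,-3,0,0, 0,0,-4,0,0, 0,0,-5,0,0, 0,0,-5,0,0, 0,0,-5,0,0]'
```

```text
t: 2.6
tool_pos: [0.6324, -0.0681, 0.2854]
ee_rot: [-0.0, 0.0, 1.0, -0.0]
wrist_force: [1.6, -0.6, 1.0]
grip_width: -0.0002
t: 3.4
tool_pos: [0.6329, -0.068, 0.2817]
ee_rot: [0.0, 0.0, 1.0, -0.0]
wrist_force: [-3.8, -0.6, 8.0]
grip_width: 0.0001
```

```bash
python3 -m crank '[0,0,-2,0,0, 0,0,-4,0,0, 0,0,-6,0,0, 0,0,-6,0,0, 0,0,-6,0,0, 0,0,-6,0,0, 0,0,-6,0,0, 0,0,-6,0,0]'
```

```text
t: 4.2
tool_pos: [0.6327, -0.0679, 0.2808]
ee_rot: [0.002, 0.0, 1.0, -0.001]
wrist_force: [-19.9, -0.5, 48.5]
grip_width: 0.0003
```

```bash
python3 -m crank '[0,0,20,0,0, 0,0,45,0,0, -12,-20,45,0,36, -24,-40,45,0,36, -24,-60,45,0,36, -24,-79,45,0,36, -24,-79,40,0,36, -24,-79,40,0,36]' 30
python3 - <<'E'
from h import *
d=grab('side');a=d['pixels'][90:260,240:440]
e=grab('scene');b=e['pixels'][150:320,230:430]
w=grab('wrist')['pixels']
top=cv2.resize(np.hstack([a,b]),(640,272),interpolation=cv2.INTER_CUBIC)
cv2.imwrite('pics/c2.png',np.vstack([top,w[60:360]]))
s=readout.sense();print(s['tool_pos'],s['wrist_force'],s['grip_width'])
for n in('scene','side'):
    d=load(n);hsv=cv2.cvtColor(d['pixels'],cv2.COLOR_BGR2HSV);V,U=np.mgrid[0:400,0:640];P=world(d,U,V)
    for c,lo,hi,y0,y1 in(('orange',5,14,-.1,-.04),('blue',100,125,-.18,-.1)):
        m=(hsv[...,0]>=lo)&(hsv[...,0]<=hi)&(hsv[...,1]>110)&(P[...,2]>.2)&(P[...,2]<.26)&(P[...,1]>y0)&(P[...,1]<y1)&(P[...,0]>.59)&(P[...,0]<.69)
        p=P[m]; 
        if len(p)>9: print(n,c,len(p),p.min(0).round(4),p.max(0).round(4),np.median(p,0).round(4),np.polyfit(p[:,0],p[:,2],1)[0].round(3))
E
```

```text
t: 5.0
tool_pos: [0.6088, -0.1469, 0.314]
ee_rot: [-0.0, 0.0, 1.0, 0.0]
wrist_force: [-0.6, 0.7, -0.5]
grip_width: 0.0361
[ 0.60920168 -0.14559011  0.31481497] [ 0.06061957 -0.12683482  0.46678482] 0.035981188610616874
scene orange 19 [ 0.6124 -0.084   0.2003] [ 0.6607 -0.067   0.2084] [ 0.6504 -0.0782  0.204 ] -0.01
scene blue 170 [ 0.611  -0.1652  0.2009] [ 0.6593 -0.1334  0.2141] [ 0.6384 -0.1506  0.2095] -0.12
side orange 135 [ 0.6091 -0.0851  0.2008] [ 0.6603 -0.0498  0.2116] [ 0.6364 -0.0645  0.2085] -0.056
side blue 96 [ 0.6075 -0.1623  0.2028] [ 0.6556 -0.1283  0.2148] [ 0.6338 -0.1431  0.2099] -0.074
```

View pics/c2.png

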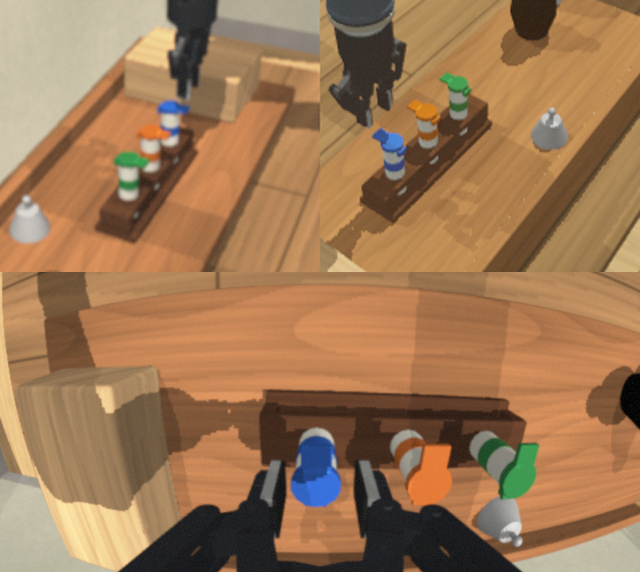

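Both side views show orange shut. The wrist view has the blue lip (317,455) centred between the fingers (275 and 365). Next: lower and grip.

```bash
python3 -m crank '[0,0,-20,0,36, 0,0,-40,0,36, 0,0,-40,0,36, 0,0,-40,0,10, 0,0,-40,0,10, 0,0,-40,0,10, 0,0,-40,0,10, 0,0,-40,0,10]' 30
python3 - <<'E'
from h import *
d=grab('side');a=d['pixels'][90:210,270:420]
e=grab('scene');b=e['pixels'][180:300,210:360]
cv2.imwrite('pics/c3.png',cv2.resize(np.hstack([a,b]),(800,320),interpolation=cv2.INTER_CUBIC))
E
```

```text
t: 5.95
tool_pos: [0.6091, -0.1474, 0.2755]
ee_rot: [0.0, 0.0, 1.0, -0.0]
wrist_force: [-1.5, -2.9, 0.6]
grip_width: 0.0185
```

View pics/c3.png

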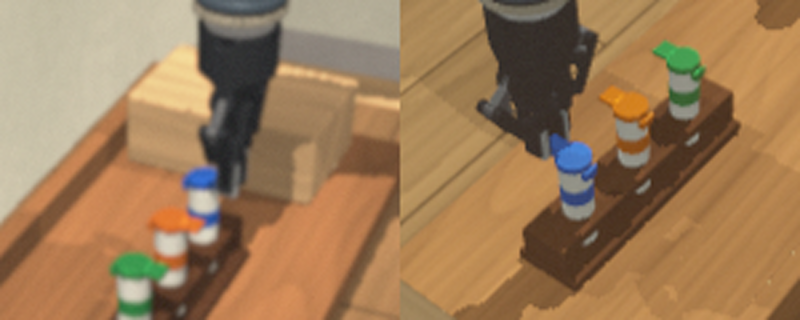

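Scene view: the jaws hold the blue lip at (560,145). Lift it along the arc.

```bash
python3 -m crank '[1,0,5,0,10, 3,0,9,0,10, 5,0,12,0,10, 8,0,17,0,10, 11,0,21,0,10, 16,0,25,0,10, 20,0,28,0,10, 20,0,28,0,10]'
python3 - <<'E'
from h import *
d=grab('side');a=d['pixels'][90:210,270:420]
e=grab('scene');b=e['pixels'][180:300,210:360]
cv2.imwrite('pics/c4.png',cv2.resize(np.hstack([a,b]),(800,320),interpolation=cv2.INTER_CUBIC))
E
```

```text
t: 6.85
tool_pos: [0.6288, -0.1477, 0.303]
ee_rot: [-0.001, 0.0, 1.0, -0.0]
wrist_force: [-2.5, -5.6, -0.6]
grip_width: 0.0181
```

View pics/c4.png

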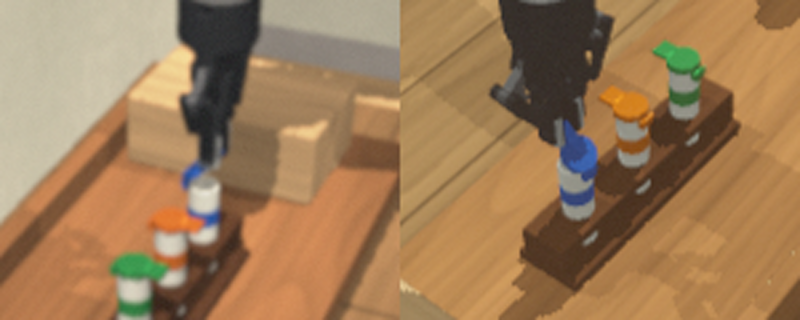

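Blue is lifted about 50° (side crop, (195,180)). Release, back off, close the fist, and push past upright.

```bash
python3 -m crank '[0,0,0,0,36, 0,0,0,0,36, 0,0,0,0,36, -20,0,0,0,36, -38,0,0,0,36, -38,0,-5,0,0, -38,0,-5,0,0, -38,0,-5,0,0]'; python3 -m crank '[0,0,0,0,0, 10,0,0,0,0, 20,0,0,0,0, 30,0,0,0,0, 40,0,0,0,0, 50,0,0,0,0, 60,0,0,0,0, 65,0,0,0,0]'; python3 -m crank '[0,0,0,0,0, 1,0,0,0,0, 2,0,0,0,0, 2,0,0,0,0, 0,0,0,0,0, -15,0,0,0,0, -30,0,30,0,0, -40,0,50,0,0]'
python3 - <<'E'
from h import *
d=grab('side');a=d['pixels'][90:240,260:420]
e=grab('scene');b=e['pixels'][150:300,220:380]
cv2.imwrite('pics/c5.png',cv2.resize(np.hstack([a,b]),(800,375),interpolation=cv2.INTER_CUBIC))
for n in('scene','side'):
    d=load(n);hsv=cv2.cvtColor(d['pixels'],cv2.COLOR_BGR2HSV);V,U=np.mgrid[0:400,0:640];P=world(d,U,V)
    for c,lo,hi,y0,y1 in(('orange',5,14,-.1,-.04),('green',50,85,-.03,.05),('blue',100,125,-.18,-.1)):
        m=(hsv[...,0]>=lo)&(hsv[...,0]<=hi)&(hsv[...,1]>110)&(P[...,2]>.203)&(P[...,2]<.26)&(P[...,1]>y0)&(P[...,1]<y1)&(P[...,0]>.59)&(P[...,0]<.72)
        p=P[m]
        if len(p)>9:
            print(n,c,len(p),p.min(0).round(4),p.max(0).round(4),np.median(p,0).round(4),'dz/dx',np.polyfit(p[:,0],p[:,2],1)[0].round(3),'dx/dz',np.polyfit(p[:,2],p[:,0],1)[0].round(3))
E
```

```text
t: 7.75
tool_pos: [0.5917, -0.1467, 0.2979]
ee_rot: [0.0, -0.0, 1.0, 0.0]
wrist_force: [0.2, 0.5, 0.2]
grip_width: -0.0002
t: 8.55
tool_pos: [0.6568, -0.1469, 0.2972]
ee_rot: [-0.0, -0.0, 1.0, 0.0]
wrist_force: [-2.7, 0.1, -1.4]
grip_width: 0.0003
t: 9.35
tool_pos: [0.6153, -0.1471, 0.3493]
ee_rot: [0.0, 0.0, 1.0, -0.0]
wrist_force: [0.2, -0.7, -0.1]
grip_width: 0.0004
scene green 128 [ 0.6133 -0.005   0.2031] [0.663  0.0262 0.2125] [0.6404 0.0087 0.2083] dz/dx -0.042 dx/dz -1.745
scene blue 64 [ 0.6672 -0.1659  0.2039] [ 0.6827 -0.139   0.2449] [ 0.6742 -0.156   0.2261] dz/dx 2.107 dx/dz 0.381
side orange 133 [ 0.6084 -0.0839  0.2032] [ 0.6592 -0.0494  0.2121] [ 0.6357 -0.0636  0.2088] dz/dx -0.031 dx/dz -1.548
side green 116 [ 0.6139 -0.0024  0.2037] [0.6611 0.0306 0.2114] [0.6376 0.0154 0.2089] dz/dx -0.006 dx/dz -0.497
side blue 45 [ 0.6545 -0.1563  0.204 ] [ 0.6798 -0.1289  0.2445] [ 0.6733 -0.1408  0.2313] dz/dx 1.698 dx/dz 0.521
```

View pics/c5.png

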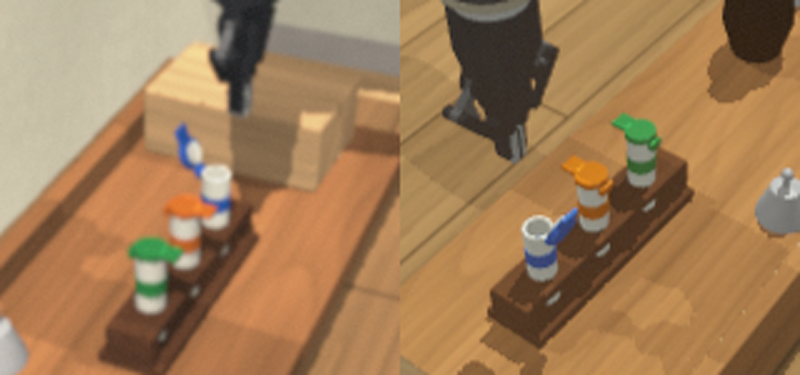

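Blue stands about 20° past upright (side crop (188,148)), and orange and green look flat. Final check of orange's lip height against green's.

Run:
```python
from h import *
d0=grab('side');fr=[grab('side')['z_map'] for _ in range(6)]; fr=np.array(fr+[d0['z_map']]); d0['z_map']=np.median(fr,0)
hsv=cv2.cvtColor(d0['pixels'],cv2.COLOR_BGR2HSV);V,U=np.mgrid[0:400,0:640];P=world(d0,U,V)
for c,lo,hi,y0,y1 in(('orange',5,14,-.1,-.04),('green',50,85,-.03,.05)):
    m=(hsv[...,0]>=lo)&(hsv[...,0]<=hi)&(hsv[...,1]>110)&(P[...,2]>.2065)&(P[...,2]<.26)&(P[...,1]>y0)&(P[...,1]<y1)
    p=P[m]; 
    for a,b in((.6,.621),(.621,.636),(.636,.65)):
        q=p[(p[:,0]>a)&(p[:,0]<b)]; print(c,a,len(q),np.median(q[:,2]).round(4))
```

```text
orange 0.6 22 0.2091
orange 0.621 39 0.209
orange 0.636 47 0.2093
green 0.6 14 0.2091
green 0.621 40 0.209
green 0.636 46 0.2091
```

Orange is as flat as green.

```bash
python3 -c "
from rig import ctrl;print(ctrl.close_job())"
```

```text
the job is handed in; nothing more can be done
None
```

The orange cap is shut and the blue cap is open past upright. I handed the job in at about 10 s on the robot's clock, with the arm clear of everything.

- **Orange:** I pushed the cap over from behind with closed fingers and pressed it down. The last press reached 48 N at the wrist, through the fingertips and under the 120 N wrist limit. The depth camera then put its disc and lip at 0.209 m, level with the shut green cap and where a shut cap should be.
- **Blue:** I gripped the lip, lifted it to about 50°, let go, and pushed it over with closed fingers. It now stands about 110° open (roughly 1.9 rad). The two cameras gave about 111° and 118°. The second is just past the cap's 2.0 rad (114.6°) stop, so it includes measurement noise.
- **Green and the other objects:** The green cap measured flat. I never moved the gripper near the vase, flask, bell or block, and they showed no movement in the pictures. I did not re-measure their positions.

No check failed.

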